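Tighten the specimen clamp: snug plus thirty degrees

ROBOT

A 6-joint arm with a two-finger parallel gripper is mounted at the origin on the work surface; the furniture and walls round the work are solid. World frame = base frame: x ahead of the robot, y to its left, z up, the work surface at z = 0. Lengths are in mm, angles in rad, forces in N, time in s.
With the tool pointing down it reaches from about 375 to 900 mm from the base axis. Payload 3.1 kg.
Tool frame: the origin (TCP) lies midway between the tips of the shut fingers; the grasp point (between the pads) lies 19 mm behind it; y points along the fingers, x is the direction in which the jaws open and shut, and the axes are right-handed (so a half turn about y gives the same grasp; the last joint's range is limited). The gripper opens to 85 mm and grips with 20 to 120 N. Pads are 22 mm wide; open, the fingers measure 114 mm over their backs; the gripper's body (76 mm by 85 mm) begins 54 mm behind the grasp point. The pads swing forward as they close: fully open they stand 13 mm farther back than shut.
Start: joints at [1.103, 0.527, 1.433, -0, 1.181, -0.178], TCP at [177.961, 599.105, 231.31] pointing down, gripper open.
Joint ranges: [-3.08, 3.08], [-0.75, 2.2], [0.22, 2.44], [-1.43, 4.57], [0, 2.65], [-2.85, 2.85]. Speed limits (rad/s): [2.79, 2.79, 3.14, 3.14, 3.14, 3.14].

INTERFACE

Orientations are given as a 3x3 rotation matrix whose columns are the frame's x, y, z axes.
In Python, from plant import manip gives the robot as it stands.
- The arm moves only by the tool apply_moves, never from a script. Its argument "plan" is a list of rows, each a list of 2 entries, a list of its own where there are three numbers: the shift along the world's x, y, z in mm, then the turn about the world's z in degrees. A call has 1 to 20 rows; each row shifts and turns the commanded pose from where the row before left it; what a row does not reach is not made up. A row lasts 1/10 s, in which the tool goes at most 50 mm and 8.59 degrees, less where a joint would pass 70% of its speed; a pose out of reach is approached as far as the arm can. A call with a gripper value outside its range is refused whole. "fingers" is the closure, from 0 (fully open) to 1 (shut), set as the call begins (left out, the last holds). The fingers move at their own pace and stop on an object; the grip force is fixed at half the most. Time passes only in rows, so rows that do not move let the fingers close. It gives the time, the measured TCP pose, the force and the opening at its end, in the units of the state.
- manip.get_obs(): the state, without advancing time (a new reading comes with each control period).
- manip.snapshot(name): name is "scene" or "side" or "wrist"; returns the picture (480x640x3 uint8, red, green, blue); there is no depth.
- manip.camera_params(name): a dict with "K" (3x3 intrinsics, pixels), "pose" (4x4, takes a point from camera to world coordinates). Camera axes: x right, y up, looking along -z (the intrinsics and any distortion apply to the point x, -y, -z); pixel columns grow to the right and rows downward; lengths in mm; the calibration is good to about 2 mm. A picture is of the moment at which its call begins: read the wrist's pose just before it. camera_params takes no time and is no camera call; for the wrist camera it gives the pose at the moment of the call.
- manip.job_done(): hands the job in, once; it reports no verdict.
The state is a dict: "clock": time; "joint_positions": joint angles; "joint_velocities": joint speeds; "effort": joint torques, N m; "ee_pos": TCP position; "tcp_rot": TCP orientation; "ft_force": force on the tool from outside, world axes, zero at the start; "torque": the same for the moment, N m; "width": finger opening in mm.
Only numpy, scipy, OpenCV 4.12 (cv2) and the standard library are available. Lean on these libraries where they do the work, as an engineer would, in place of code of your own. Each camera call takes 0.05 s, during which the arm holds its last target. There are 200 camera calls.

TASK

Two identical small screw clamps stand on the bench; one holds a cork block for section cutting, the other is empty. Turn the knob of the clamp that holds the cork clockwise (seen from above) until you feel the resistance rise sharply as the screw bites, then give it 30 degrees more, no further, and let go. Do not turn the knob of the empty clamp.

Things in the scene. Friction and masses are not known exactly. Their poses are not given: they have to be found in the camera images.
- clamp_knob_grip (a point): Grip point of the knob to tighten, on its vertical axis 114 mm above the bench; turns with it. Black T bar 56 mm long (point x), 14 thick (y), 30 high (97 to 127 above the bench) on a 12 mm stem. Grey bridge below ends at 85, the 22 mm collar round the stem at 88, post nuts 46 mm off axis at 90. A cork block 80x50x30 mm under the screw sticks out in front and behind. Clamp is bolted down.
- clamp_knob (a joint): Angle of that knob, rad, growing clockwise seen from above (tighter). 0: the screw bites on the cork; it starts 0.2 to 0.9 short of that (negative). It turns with about 0.02 N m before the bite, 0.27 N m after it, nearly constant, and stays where it is left. Under 1.5 rad in all: one grasp does it. The knob's height does not change. The bar's two ends are alike.
- spare_knob_grip (a point): Grip point of the knob of the empty clamp, which has no cork block between its two posts: otherwise same shapes and heights, on the knob's vertical axis 114 mm above the bench, x along the bar.
- spare_knob (a joint): Angle of the empty clamp's knob, rad, growing clockwise seen from above; starts at 0, turns with about 0.02 N m and must stay.

How it is judged:
By the outcome, as a careful person would: the job done as asked, in the order asked, and still so for the second after the job is handed in, with the robot touching nothing.
It also fails if it takes over 38 s, if anything falls off the work surface, if the arm or the gripper's body presses on something with over 40 N, if the wrist force passes 120 N, or if a joint passes its speed limit or range.

## Working session

There is one attempt and no reset: what is moved stays moved. The work goes in short steps, Python scripts to look and compute and a tool call to move; the robot and the scene stay as the last step left them, time stands still between calls to the robot, and variables do not carry over. Pictures are saved under pics/ and viewed, about 8 in all and at most 12, crops included, and the job is handed in when it is done.

Besides the shell and the picture viewer there is one more tool, called after "Emit:" by a JSON object that holds its "fn" and its "kwargs". apply_moves: Moves the arm, as the interface text tells. Its arguments: {"type":"object","properties":{"plan":{"type":"array"},"fingers":{"type":"number"}},"required":["plan"]}

```bash
mkdir -p pics; python3 - <<'E'
from plant import manip
import cv2,numpy as np
o=manip.get_obs();print(o)
for n in("scene","side"):
    im=manip.snapshot(n);cv2.imwrite(f"pics/{n}0.png",im[:,:,::-1])
    p=manip.camera_params(n);print(n,p)
E
```

```text
{'clock': 0.0, 'joint_positions': array([ 1.10350143e+00,  5.28486302e-01,  1.43391340e+00, -5.52666985e-06,
        1.18141921e+00, -1.78509834e-01]), 'joint_velocities': array([-0.00038432, -0.00100615,  0.00082781, -0.00052952,  0.00089424,
        0.00090346]), 'effort': array([ 1.14545583e-04, -4.42349946e+01, -1.78022522e+01, -2.47319131e-04,
        8.59510998e-03, -2.46893652e-07]), 'ee_pos': array([177.6378319 , 598.46400962, 230.31773758]), 'tcp_rot': array([[ 2.84784697e-01, -9.98300434e-04, -9.58590987e-01],
       [ 9.58589001e-01, -1.98987743e-03,  2.84786180e-01],
       [-2.19178073e-03, -9.99997522e-01,  3.90273175e-04]]), 'ft_force': array([-0.36703197,  0.39547837,  1.38221374]), 'torque': array([-0.00129902,  0.01688774, -0.01452388]), 'width': 85.42666929263542}
scene {'K': array([[520.63082599,   0.        , 323.92445654],
       [  0.        , 520.63082599, 234.46622788],
       [  0.        ,   0.        ,   1.        ]]), 'pose': array([[-8.50892169e-01,  3.65942549e-01, -3.76919844e-01,
         1.83133123e+02],
       [-5.25065375e-01, -6.15618012e-01,  5.87640039e-01,
         5.14091512e+02],
       [-1.69961512e-02,  6.97925866e-01,  7.15968307e-01,
         7.16610942e+02],
       [ 0.00000000e+00,  0.00000000e+00,  0.00000000e+00,
         1.00000000e+00]])}
side {'K': array([[543.26742286,   0.        , 317.13540808],
       [  0.        , 543.26742286, 236.73842408],
       [  0.        ,   0.        ,   1.        ]]), 'pose': array([[ 8.66825380e-01,  3.26423976e-01, -3.76910000e-01,
         1.63879868e+02],
       [-4.98250819e-01,  5.38309571e-01, -6.79682961e-01,
        -6.51414661e+02],
       [-1.89705542e-02,  7.76962157e-01,  6.29261412e-01,
         6.84462397e+02],
       [ 0.00000000e+00,  0.00000000e+00,  0.00000000e+00,
         1.00000000e+00]])}
```

View pics/scene0.png

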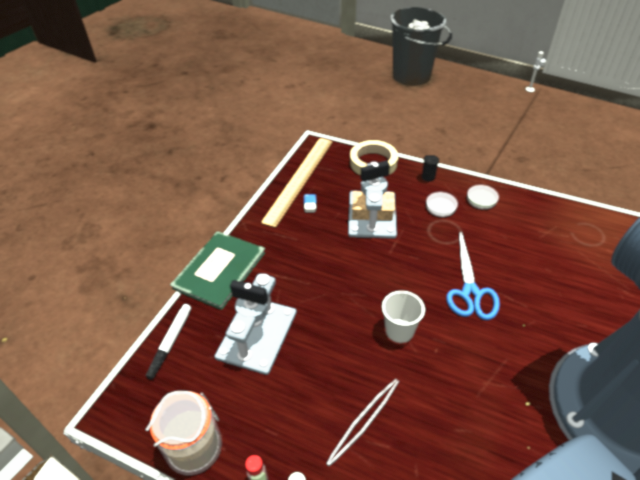

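View pics/side0.png

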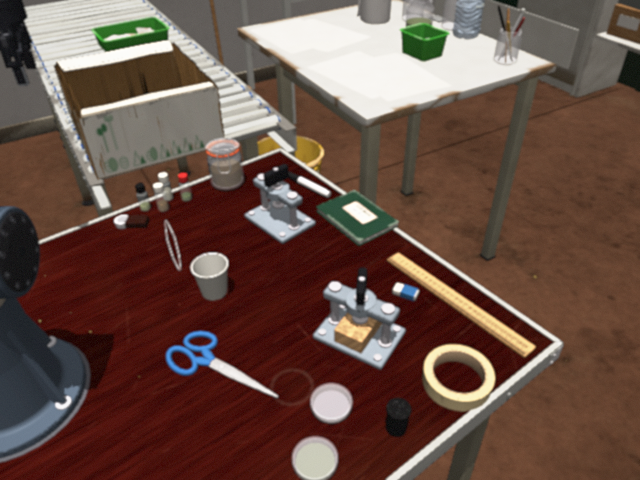

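The cork clamp's black bar is at about (375,172) in the scene view and (362,285) in the side view. The empty clamp's bar is at (250,292) and (277,175). I'll triangulate both from colour masks.

```bash
cat > h.py <<'E'
import numpy as np,cv2
def ray(p,uv):
    K,T=p["K"],p["pose"];d=np.linalg.inv(K)@[uv[0],uv[1],1];d=T[:3,:3]@[d[0],-d[1],-d[2]]
    return T[:3,3],d/np.linalg.norm(d)
def plane(p,uv,z):
    o,d=ray(p,uv);return o+d*(z-o[2])/d[2]
def tri(r1,r2):
    A=np.c_[r1[1],-r2[1]];s=np.linalg.lstsq(A,r2[0]-r1[0],rcond=None)[0]
    a,b=r1[0]+s[0]*r1[1],r2[0]+s[1]*r2[1];return (a+b)/2,np.linalg.norm(a-b)
def blob(im,box,thr=60):
    x0,y0,x1,y1=box;m=(im[y0:y1,x0:x1].max(2)<thr).astype(np.uint8)
    n,l,s,c=cv2.connectedComponentsWithStats(m);i=1+s[1:,4].argmax()
    ys,xs=np.nonzero(l==i);pts=np.c_[xs+x0,ys+y0].astype(np.float32)
    return pts,c[i]+[x0,y0],s[i]
E
python3 - <<'E'
from plant import manip
from h import *
ps={n:manip.camera_params(n) for n in("scene","side")}
B={"cork":((352,160,400,185),(345,260,380,308)),"spare":((225,275,275,306),(255,160,295,188))}
for k,(a,b) in B.items():
    R=[]
    for n,bx in(("scene",a),("side",b)):
        im=cv2.imread(f"pics/{n}0.png");pts,c,s=blob(im,bx);r=cv2.minAreaRect(pts)
        print(k,n,c,s,r);R.append(ray(ps[n],c));print(plane(ps[n],c,114))
    print(tri(*R))
E
```

```text
cork scene [374.36769759 172.15463918] [  8   4  29  16 291] ((374.2195129394531, 172.02438354492188), (11.174885749816895, 29.47376251220703), 77.90524291992188)
[ 504.61844699 -162.75156871  114.        ]
cork side [364.8608871  282.26209677] [  3   6  32  39 496] ((362.8513488769531, 281.8918762207031), (25.070819854736328, 41.466102600097656), 36.02737045288086)
[ 512.78456328 -167.19799604  114.        ]
(array([ 509.70633432, -167.01219433,  112.12184404]), np.float64(7.218388984799003))
spare scene [248.64379947 294.45382586] [  6  10  36  19 379] ((248.35255432128906, 294.26177978515625), (37.212623596191406, 12.351423263549805), 10.954063415527344)
[530.60801256 179.52337019 114.        ]
spare side [278.51130435 172.98086957] [  0   0  40  27 575] ((275.1615905761719, 173.29232788085938), (23.938703536987305, 39.939186096191406), 82.87498474121094)
[539.69434057 175.78285696 114.        ]
(array([536.69496651, 176.79193096, 111.36542059]), np.float64(7.920222039917632))
```

Emit:
{"fn": "apply_moves", "kwargs": {"plan": [[[25, -38, 10], -5.6], [[25, -38, 10], -5.6], [[25, -38, 10], -5.6], [[25, -38, 10], -5.6], [[25, -38, 10], -5.6], [[25, -38, 10], -5.6], [[25, -38, 10], -5.6], [[25, -38, 0], -5.6], [[25, -38, 0], -5.6], [[20, -38, 0], -5.6], [[15, -38, 0], -5.6], [[15, -38, 0], -5.6], [[15, -38, 0], -5.6], [[10, -38, 0], -5.6], [[10, -38, 0], -5.6], [[10, -38, 0], -5.6], [[5, -38, 0], -5.6], [[5, -38, 0], -5.6], [[0, -38, 0], -5.6], [[0, -38, 0], -5.6]]}}

```text
clock: 2.1
ee_pos: [507.6, -162.3, 300.9]
tcp_rot: [[0.78, -0.001, 0.626], [-0.626, 0.001, 0.78], [-0.001, -1.0, -0.0]]
ft_force: [0.9, 0.2, 0.5]
width: 85.3
```

```bash
python3 - <<'E'
from plant import manip
from h import *
o=manip.get_obs();print(o["clock"],o["ee_pos"],np.degrees(np.arctan2(o["tcp_rot"][1,0],o["tcp_rot"][0,0])),o["joint_positions"])
p=manip.camera_params("wrist");im=manip.snapshot("wrist");cv2.imwrite("pics/w1.png",im[:,:,::-1]);np.savez("w1.npz",**p);print(p)
E
```

```text
2.1 [ 507.59734033 -162.34282086  300.85680949] -38.784809112766915 [-5.19450650e-01  3.24214948e-01  1.57400001e+00  1.58355147e-04
  1.24433491e+00  1.57421113e-01]
{'K': array([[383.51511247,   0.        , 308.95688207],
       [  0.        , 383.51511247, 241.44603486],
       [  0.        ,   0.        ,   1.        ]]), 'pose': array([[ 7.79460089e-01,  5.94059757e-01,  1.98834038e-01,
         5.57398880e+02],
       [-6.26451775e-01,  7.38964243e-01,  2.47971815e-01,
        -9.94528487e+01],
       [ 3.78831573e-04, -3.17844069e-01,  9.48142924e-01,
         4.42655852e+02],
       [ 0.00000000e+00,  0.00000000e+00,  0.00000000e+00,
         1.00000000e+00]])}
```

View pics/w1.png

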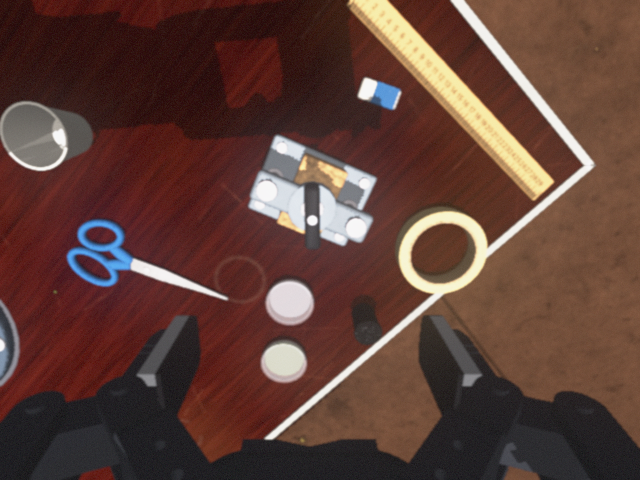

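The wrist view shows the cork clamp with its bar nearly vertical in the image, from about (313,183) to (313,247). The post nuts are at (266,190) and (355,228), and cork is visible above and below the bridge. Next I'll measure the bar's top face, using the nuts at z=90 as a check on the axis.

```bash
python3 - <<'E'
from h import *
p=dict(np.load("w1.npz"));im=cv2.imread("pics/w1.png")
pts,c,s=blob(im,(296,175,330,256),70);print(c,s,cv2.minAreaRect(pts))
v=cv2.fitLine(pts,cv2.DIST_L2,0,.01,.01).ravel();print(v)
r=[]
for y in (s[1]+178,s[1]+175+s[3]-4):
    x=v[2]+(y-v[3])*v[0]/v[1]; w=plane(p,(x,y),127);r.append(w);print(x,y,w)
d=r[1]-r[0];print("len",np.linalg.norm(d),"dir",np.degrees(np.arctan2(d[1],d[0])),"mid",(r[0]+r[1])/2)
a,b=plane(p,(266,190),90),plane(p,(355.5,228),90);print("nuts",a,b,np.linalg.norm(a-b),(a+b)/2,np.degrees(np.arctan2(*(b-a)[1::-1])))
cv2.imwrite("pics/w1c.png",cv2.resize(im[130:260,240:400],None,fx=4.6,fy=4.6,interpolation=cv2.INTER_CUBIC))
E
```

```text
[311.16981132 185.43396226] [10  8 12  7 53] ((311.410888671875, 185.60890197753906), (5.671712398529053, 11.442927360534668), 84.2894058227539)
[ 9.9499416e-01 -9.9933319e-02  3.1116980e+02  1.8543396e+02]
305.5339764178527 186 [ 519.3252602  -142.49281901  127.        ]
305.5339764178527 186 [ 519.3252602  -142.49281901  127.        ]
len 0.0 dir 0.0 mid [ 519.3252602  -142.49281901  127.        ]
nuts [ 483.9183854  -127.45569259   90.        ] [ 526.73338444 -209.04266611   90.        ] 92.13879959896414 [ 505.32588492 -168.24917935   90.        ] -62.31052681493125
```

View pics/w1c.png

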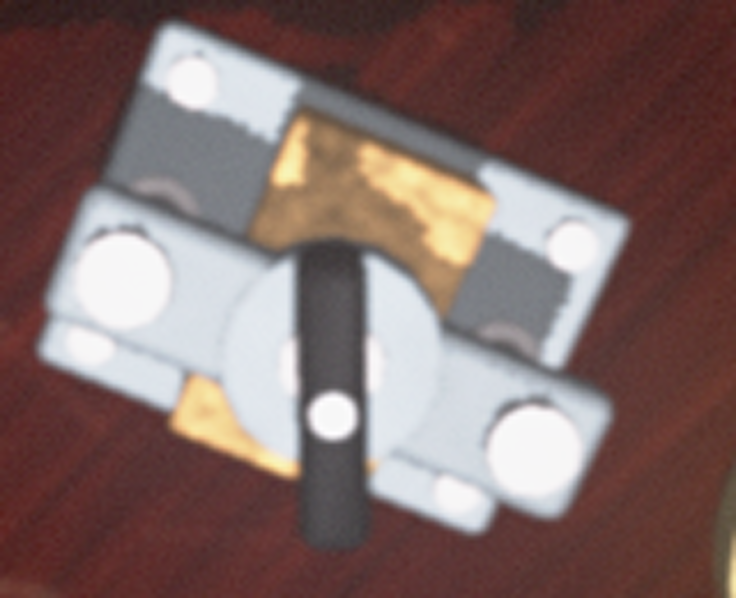

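```bash
python3 - <<'E'
from h import *
p=dict(np.load("w1.npz"));f=lambda x,y,z:plane(p,(240+x/4.6-.4,130+y/4.6-.4),z)
print("dot",f(332,415,127))
a,b=f(330,265,127),f(334.5,520,127);d=b-a;print(a,b,np.linalg.norm(d),np.degrees(np.arctan2(d[1],d[0])))
a,b=f(298,400,127),f(366,400,127);print("width",np.linalg.norm(a-b),(a+b)/2)
n,m=f(123,280,90),f(535,450,90);print((n+m)/2,np.linalg.norm(n-m))
E
```

```text
dot [ 505.24853946 -168.36273238  127.        ]
[ 522.44169899 -146.29074372  127.        ] [ 492.79149414 -184.69277352  127.        ] 48.5164976156953 -127.67172819549772
width 12.55926056205293 [ 507.03984932 -166.12329041  127.        ]
[ 505.62656776 -168.40542619   90.        ] 91.80005362702404
```

The axis is at (505.4, -168.4), with the dot on the bar and the midpoint of the nuts agreeing, and nut spacing of 92 mm as specified. The bar lies at 52.3°. I'll descend onto it.

Emit:
{"fn": "apply_moves", "kwargs": {"plan": [[[-2, -6, -30], 1], [[0, 0, -40], 0], [[0, 0, -40], 0], [[0, 0, -30], 0], [[0, 0, -20], 0], [[0, 0, -20], 0], [[0, 0, -15], 0], [[0, 0, -8], 0], [[0, 0, 0], 0]]}}

```text
clock: 3.05
ee_pos: [505.2, -166.4, 97.2]
tcp_rot: [[0.793, -0.002, 0.609], [-0.609, 0.001, 0.793], [-0.003, -1.0, -0.0]]
ft_force: [-0.0, 0.4, 0.5]
width: 85.6
```

```bash
python3 - <<'E'
from plant import manip
import cv2,numpy as np
o=manip.get_obs();print(o["clock"],o["ee_pos"],o["ft_force"],o["torque"],np.degrees(np.arctan2(o["tcp_rot"][1,0],o["tcp_rot"][0,0])))
cv2.imwrite("pics/w2.png",manip.snapshot("wrist")[:,:,::-1])
E
```

```text
3.05 [ 505.20894713 -166.36151247   97.18292593] [-0.02409192  0.4446216   0.45486394] [ 0.0209571  -0.04231699 -0.02000773] -37.5330804838086
```

View pics/w2.png

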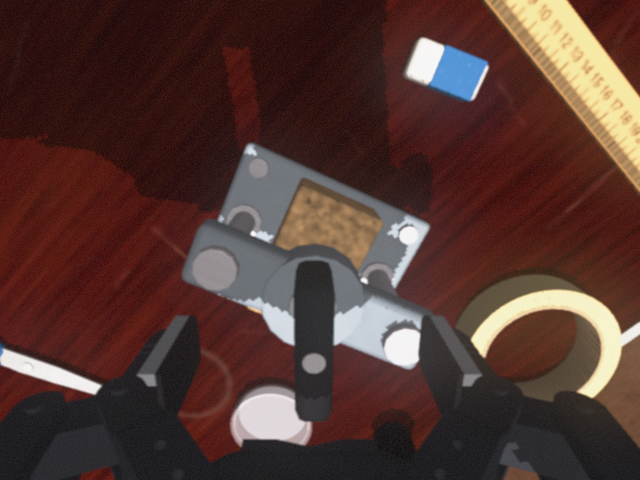

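The bar is at column 314, about midway between the fingers at 172 and 448, and its dot is level with the pads. After a small shift I'll close.

Emit:
{"fn": "apply_moves", "kwargs": {"plan": [[[0.5, -1.5, 0], 0], [[0, 0, 0], 0]]}}

```text
clock: 3.3
ee_pos: [507.3, -168.9, 99.2]
tcp_rot: [[0.793, 0.002, 0.609], [-0.609, -0.001, 0.793], [0.002, -1.0, 0.0]]
ft_force: [0.0, -0.2, -0.6]
width: 85.4
```

Emit:
{"fn": "apply_moves", "kwargs": {"fingers": 1, "plan": [[[0, 0, 0], 0], [[0, 0, 0], 0], [[0, 0, 0], 0], [[0, 0, 0], 0], [[0, 0, 0], 0], [[0, 0, 0], 0], [[0, 0, 0], 0], [[0, 0, 0], 0], [[0, 0, 0], 0], [[0, 0, 0], 0]]}}

```text
clock: 4.3
ee_pos: [506.1, -168.1, 98.5]
tcp_rot: [[0.793, -0.001, 0.609], [-0.609, 0.0, 0.793], [-0.001, -1.0, -0.0]]
ft_force: [-2.1, 0.9, 5.6]
width: 13.1
```

```bash
cat > s.py <<'E'
from plant import manip
import numpy as np
o=manip.get_obs();print(o["clock"],o["ee_pos"].round(1),o["ft_force"].round(1),"T",o["torque"].round(3),"yaw",np.degrees(np.arctan2(o["tcp_rot"][1,0],o["tcp_rot"][0,0])).round(2),"w",o["width"],"tau6",o["effort"][5],o["joint_positions"][5])
E
python3 s.py
```

```text
4.3 [ 506.1 -168.1   98.5] [-2.1  0.9  5.6] T [ 0.093  0.238 -0.003] yaw -37.54 w 13.108266081528694 tau6 -0.01661867368966341 0.124826365946122
```

Gripped: the opening reads 13.1 mm on the 14 mm bar. The bite can't come before 11.5°, so I'll turn 10° and then go in 2° steps with a torque reading at each.

Emit:
{"fn": "apply_moves", "kwargs": {"plan": [[[0, 0, 0], -2], [[0, 0, 0], -2], [[0, 0, 0], -2], [[0, 0, 0], -2], [[0, 0, 0], -2], [[0, 0, 0], 0]]}}

```text
clock: 4.9
ee_pos: [506.0, -168.0, 98.5]
tcp_rot: [[0.675, -0.001, 0.738], [-0.738, 0.001, 0.675], [-0.001, -1.0, -0.0]]
ft_force: [-2.7, 2.8, 5.7]
width: 13.1
```

```bash
python3 s.py
```

```text
4.9 [ 506.  -168.    98.5] [-2.7  2.8  5.7] T [ 0.187  0.291 -0.051] yaw -47.57 w 13.064652700689118 tau6 0.0815151329152286 0.29996198597015034
```

Emit:
{"fn": "apply_moves", "kwargs": {"plan": [[[0, 0, 0], -1], [[0, 0, 0], -1]]}}

```text
clock: 5.1
ee_pos: [506.0, -168.0, 98.5]
tcp_rot: [[0.648, -0.001, 0.761], [-0.761, 0.001, 0.648], [-0.001, -1.0, -0.0]]
ft_force: [-1.7, 2.5, 6.5]
width: 12.7
```

```bash
python3 s.py
```

```text
5.1 [ 506.  -168.    98.5] [-1.7  2.5  6.5] T [0.195 0.277 0.025] yaw -49.57 w 12.74701583170226 tau6 -0.0945526035502553 0.33487167906181264
```

Emit:
{"fn": "apply_moves", "kwargs": {"plan": [[[0, 0, 0], -1], [[0, 0, 0], -1]]}}

```text
clock: 5.3
ee_pos: [506.0, -168.0, 98.5]
tcp_rot: [[0.621, -0.001, 0.783], [-0.783, 0.001, 0.621], [-0.001, -1.0, -0.0]]
ft_force: [-2.4, 1.8, 5.7]
width: 13.3
```

```bash
python3 s.py
```

```text
5.3 [ 506.  -168.    98.5] [-2.4  1.8  5.7] T [0.21  0.286 0.072] yaw -51.58 w 13.330695379636559 tau6 -0.0926119415089488 0.36980033958808867
```

Emit:
{"fn": "apply_moves", "kwargs": {"plan": [[[0, 0, 0], -1], [[0, 0, 0], -1]]}}

```text
clock: 5.5
ee_pos: [505.9, -168.0, 98.5]
tcp_rot: [[0.594, -0.001, 0.805], [-0.805, 0.001, 0.594], [-0.001, -1.0, -0.0]]
ft_force: [-1.8, 1.6, 5.5]
width: 13.4
```

```bash
python3 s.py
```

```text
5.5 [ 505.9 -168.    98.5] [-1.8  1.6  5.5] T [0.208 0.24  0.024] yaw -53.57 w 13.372400044103122 tau6 -0.09262228617444634 0.4046622689659234
```

Emit:
{"fn": "apply_moves", "kwargs": {"plan": [[[0, 0, 0], -1], [[0, 0, 0], -1]]}}

```text
clock: 5.7
ee_pos: [505.9, -168.0, 98.5]
tcp_rot: [[0.565, -0.001, 0.825], [-0.825, 0.001, 0.565], [-0.001, -1.0, -0.001]]
ft_force: [-1.8, 2.3, 5.5]
width: 12.8
```

```bash
python3 s.py
```

```text
5.7 [ 505.9 -168.    98.5] [-1.8  2.3  5.5] T [0.152 0.327 0.003] yaw -55.57 w 12.802388395192141 tau6 -0.09260799502953887 0.4395840590280577
```

Emit:
{"fn": "apply_moves", "kwargs": {"plan": [[[0, 0, 0], -1], [[0, 0, 0], -1]]}}

```text
clock: 5.9
ee_pos: [505.9, -168.0, 98.5]
tcp_rot: [[0.536, -0.001, 0.844], [-0.844, 0.001, 0.536], [-0.001, -1.0, -0.001]]
ft_force: [-2.2, 2.1, 5.5]
width: 12.9
```

```bash
python3 s.py
```

```text
5.9 [ 505.9 -168.    98.5] [-2.2  2.1  5.5] T [0.185 0.321 0.012] yaw -57.57 w 12.929186345239584 tau6 -0.0926092523150146 0.47448601306381166
```

There's no bite after 20°. Joint 6's torque is a very clean signal, steady at -0.0926, so I'll continue.

Emit:
{"fn": "apply_moves", "kwargs": {"plan": [[[0, 0, 0], -1], [[0, 0, 0], -1]]}}

```text
clock: 6.1
ee_pos: [505.9, -168.0, 98.5]
tcp_rot: [[0.506, -0.001, 0.862], [-0.862, 0.001, 0.506], [-0.001, -1.0, -0.001]]
ft_force: [-2.5, 1.2, 6.4]
width: 13.1
```

```bash
python3 s.py
```

```text
6.1 [ 505.9 -168.    98.5] [-2.5  1.2  6.4] T [ 0.219  0.29  -0.   ] yaw -59.57 w 13.120621138313767 tau6 -0.09261328261345625 0.5093745067994948
```

Emit:
{"fn": "apply_moves", "kwargs": {"plan": [[[0, 0, 0], -1], [[0, 0, 0], -1]]}}

```text
clock: 6.3
ee_pos: [505.9, -167.9, 98.5]
tcp_rot: [[0.476, -0.001, 0.879], [-0.879, 0.001, 0.476], [-0.001, -1.0, -0.001]]
ft_force: [-2.4, 2.2, 5.6]
width: 13.0
```

```bash
python3 s.py
```

```text
6.3 [ 505.9 -167.9   98.5] [-2.4  2.2  5.6] T [0.226 0.256 0.051] yaw -61.57 w 13.01675612558573 tau6 -0.09263513842597604 0.5442815340828696
```

Emit:
{"fn": "apply_moves", "kwargs": {"plan": [[[0, 0, 0], -1], [[0, 0, 0], -1]]}}

```text
clock: 6.5
ee_pos: [505.9, -167.9, 98.5]
tcp_rot: [[0.445, -0.001, 0.895], [-0.895, 0.001, 0.445], [-0.001, -1.0, -0.001]]
ft_force: [-2.3, 2.7, 6.4]
width: 13.0
```

```bash
python3 s.py
```

```text
6.5 [ 505.9 -167.9   98.5] [-2.3  2.7  6.4] T [0.269 0.273 0.132] yaw -63.56 w 13.025342946072705 tau6 -0.018839327967725694 0.5790285620634407
```

Emit:
{"fn": "apply_moves", "kwargs": {"plan": [[[0, 0, 0], -1], [[0, 0, 0], -1]]}}

```text
clock: 6.7
ee_pos: [505.8, -167.8, 98.5]
tcp_rot: [[0.414, -0.001, 0.91], [-0.91, 0.001, 0.414], [-0.001, -1.0, -0.001]]
ft_force: [-2.0, 2.5, 5.4]
width: 13.0
```

```bash
python3 s.py
```

```text
6.7 [ 505.8 -167.8   98.5] [-2.   2.5  5.4] T [0.196 0.243 0.204] yaw -65.52 w 13.02159363823768 tau6 0.11838141828775406 0.6135357418430561
```

Emit:
{"fn": "apply_moves", "kwargs": {"plan": [[[0, 0, 0], -1], [[0, 0, 0], -1]]}}

```text
clock: 6.9
ee_pos: [505.8, -167.7, 98.5]
tcp_rot: [[0.383, -0.001, 0.924], [-0.924, 0.001, 0.383], [-0.001, -1.0, -0.001]]
ft_force: [-2.8, 3.0, 5.7]
width: 13.1
```

```bash
python3 s.py
```

```text
6.9 [ 505.8 -167.7   98.5] [-2.8  3.   5.7] T [0.311 0.176 0.271] yaw -67.5 w 13.06016203320718 tau6 0.15922615304589272 0.648186732385028
```

Emit:
{"fn": "apply_moves", "kwargs": {"plan": [[[0, 0, 0], -1], [[0, 0, 0], -1]]}}

```text
clock: 7.1
ee_pos: [505.8, -167.7, 98.5]
tcp_rot: [[0.35, -0.001, 0.937], [-0.937, 0.001, 0.35], [-0.001, -1.0, -0.001]]
ft_force: [-2.0, 3.3, 5.1]
width: 12.9
```

```bash
python3 s.py
```

```text
7.1 [ 505.8 -167.7   98.5] [-2.   3.3  5.1] T [0.246 0.215 0.24 ] yaw -69.5 w 12.91054561257882 tau6 0.15903749037533998 0.6830592548671922
```

The bite shows: the torque starts rising at a yaw of about -62.5° and levels off at about -66.1°, a rise of 0.252 N m as expected. To learn whether that 3.6° ramp is wind-up in the grip or the screw itself, I'll unload by 1° and see how the torque falls. That's within the ramp, so the knob itself should stay put.

Emit:
{"fn": "apply_moves", "kwargs": {"plan": [[[0, 0, 0], 0.5], [[0, 0, 0], 0.5]]}}

```text
clock: 7.3
ee_pos: [505.9, -167.8, 98.5]
tcp_rot: [[0.367, -0.001, 0.93], [-0.93, 0.001, 0.367], [-0.001, -1.0, -0.001]]
ft_force: [-3.1, 1.9, 5.8]
width: 12.9
```

```bash
python3 s.py
```

```text
7.3 [ 505.9 -167.8   98.5] [-3.1  1.9  5.8] T [0.278 0.337 0.142] yaw -68.47 w 12.912932884301686 tau6 0.19693166948854923 0.6649865508909281
```

Emit:
{"fn": "apply_moves", "kwargs": {"plan": [[[0, 0, 0], 0], [[0, 0, 0], 0]]}}

```text
clock: 7.5
ee_pos: [505.9, -167.8, 98.5]
tcp_rot: [[0.367, -0.001, 0.93], [-0.93, 0.001, 0.367], [-0.001, -1.0, -0.001]]
ft_force: [-1.5, 2.7, 4.5]
width: 12.7
```

```bash
python3 s.py
```

```text
7.5 [ 505.9 -167.8   98.5] [-1.5  2.7  4.5] T [0.297 0.245 0.205] yaw -68.48 w 12.720678946043673 tau6 0.19090848974883556 0.6651663682483394
```

Emit:
{"fn": "apply_moves", "kwargs": {"plan": [[[0, 0, 0], -0.5], [[0, 0, 0], -0.5]]}}

```text
clock: 7.7
ee_pos: [505.8, -167.7, 98.5]
tcp_rot: [[0.351, -0.001, 0.937], [-0.937, 0.001, 0.351], [-0.001, -1.0, -0.001]]
ft_force: [-2.3, 2.7, 6.0]
width: 13.4
```

```bash
python3 s.py
```

```text
7.7 [ 505.8 -167.7   98.5] [-2.3  2.7  6. ] T [0.273 0.28  0.227] yaw -69.48 w 13.362746799022434 tau6 0.21611756645143032 0.6827481923440292
```

Emit:
{"fn": "apply_moves", "kwargs": {"plan": [[[0, 0, 0], -0.5], [[0, 0, 0], -0.5]]}}

```text
clock: 7.9
ee_pos: [505.8, -167.7, 98.5]
tcp_rot: [[0.334, -0.001, 0.943], [-0.943, 0.001, 0.334], [-0.001, -1.0, -0.001]]
ft_force: [-2.8, 2.5, 5.5]
width: 12.9
```

```bash
python3 s.py
```

```text
7.9 [ 505.8 -167.7   98.5] [-2.8  2.5  5.5] T [0.298 0.305 0.278] yaw -70.48 w 12.882056770005683 tau6 0.21526639815419912 0.7001709409836919
```

The torque only fell by about 0.08 N m for 1°, so the ramp is elastic wind-up and the knob held. The bite is at tool yaw -62.2° (bar at +27.8°), so the target is the bar at -2.2°, with the tool at about -96.1° including the wind-up. I'll turn to about -95.5° and check by camera before releasing.

Emit:
{"fn": "apply_moves", "kwargs": {"plan": [[[0, 0, 0], -2], [[0, 0, 0], -2], [[0, 0, 0], -2], [[0, 0, 0], -2], [[0, 0, 0], -2], [[0, 0, 0], -2], [[0, 0, 0], -2], [[0, 0, 0], -2], [[0, 0, 0], -2], [[0, 0, 0], -2], [[0, 0, 0], -2], [[0, 0, 0], -2], [[0, 0, 0], -1], [[0, 0, 0], 0], [[0, 0, 0], 0]]}}

```text
clock: 9.4
ee_pos: [505.9, -167.5, 98.5]
tcp_rot: [[-0.096, -0.001, 0.995], [-0.995, 0.001, -0.096], [-0.001, -1.0, -0.001]]
ft_force: [-2.3, 4.0, 5.7]
width: 12.9
```

```bash
python3 s.py; python3 - <<'E'
from plant import manip
import cv2,numpy as np
p=manip.camera_params("wrist");im=manip.snapshot("wrist")[:,:,::-1];cv2.imwrite("pics/w3.png",im);np.savez("w3.npz",**p)
cv2.imwrite("pics/w3c.png",cv2.resize(im[240:440,220:420],None,fx=3,fy=3,interpolation=cv2.INTER_CUBIC))
E
```

```text
9.4 [ 505.9 -167.5   98.5] [-2.3  4.   5.7] T [0.403 0.295 0.251] yaw -95.48 w 12.872143791954757 tau6 0.21676821168512106 1.1363717989102575
```

View pics/w3c.png

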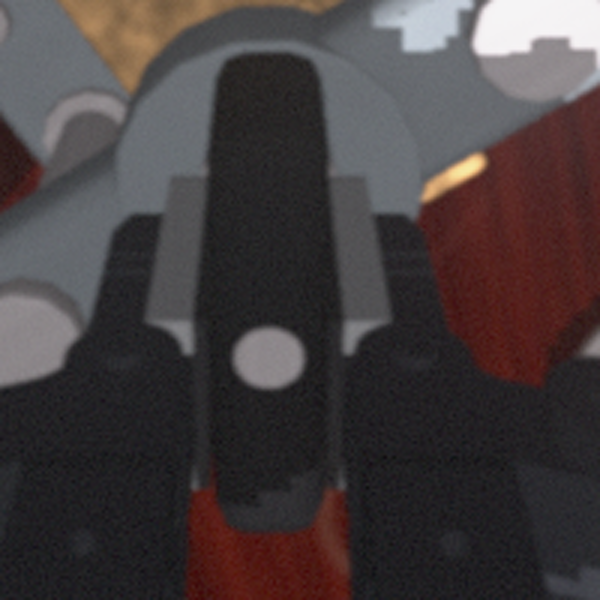

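The bar sits nearly straight between the pads, with much less lag than the 3.9° of wind-up would suggest. I'll measure the bar and the fixed clamp parts in this picture against the earlier one.

```bash
cat > bar.py <<'E'
from h import *
def barangle(name,x0,x1,ys,thr):
    # mid column of the dark run between brighter sides, row by row (subpixel by linear crossing)
    p=dict(np.load(name+".npz")) ;im=cv2.imread(f"pics/{name}.png").max(2).astype(float);im=cv2.GaussianBlur(im,(3,3),0)
    P=[]
    for y in range(*ys):
        r=im[y,x0:x1];c=np.argmin(cv2.GaussianBlur(r[None],(9,1),0)[0]);
        a=c
        while a>0 and r[a]<thr:a-=1
        b=c
        while b<len(r)-1 and r[b]<thr:b+=1
        if a==0 or b==len(r)-1: continue
        la=a+(thr-r[a])/(r[a+1]-r[a]);lb=b-1+(thr-r[b-1])/(r[b]-r[b-1]);P.append((x0+la,x0+lb,y))
    P=np.array(P);out=[]
    for q in ((P[:,0]+P[:,1])/2,P[:,0],P[:,1]):
        W=np.array([plane(p,(u,v),127)[:2] for u,v in zip(q,P[:,2])])
        v=cv2.fitLine(W.astype(np.float32),cv2.DIST_HUBER,0,.01,.01).ravel();out.append(np.degrees(np.arctan(v[1]/v[0])))
    print(name,len(P),np.round(out,2),P[0],P[-1],im[P[len(P)//2][2].astype(int),x0:x1].round())
E
python3 - <<'E'
from bar import *
barangle("w1",290,335,(192,235),110)
barangle("w3",282,338,(264,298),60)
barangle("w3",282,338,(303,345),60)
E
```

```text
w1 43 [52.05 52.42 52.34] [304.58910162 318.29149233 192.        ] [303.99547511 318.99569892 234.        ] [234. 236. 236. 236. 236. 236. 236. 236. 236. 236. 238. 240. 242. 231.
 190. 130.  89.  78.  81.  85.  89.  93.  96.  95.  92.  87.  83.  81.
 101. 157. 216. 241. 241. 237. 236. 236. 236. 235. 235. 235. 234. 234.
 233. 232. 228.]
w3 34 [ -5.5  -12.43   1.7 ] [293.34545455 324.58039216 264.        ] [289.54819277 328.31623932 297.        ] [116. 116. 116. 115. 115. 115. 109.  93.  70.  50.  40.  37.  38.  38.
  38.  38.  38.  38.  39.  38.  37.  37.  39.  40.  39.  38.  38.  38.
  39.  39.  39.  39.  39.  39.  39.  40.  39.  39.  39.  40.  40.  39.
  39.  41.  43.  51.  71.  94. 109. 114. 115. 114. 114. 114. 114. 115.]
w3 42 [ -5.39 -11.99   1.22] [288.33185841 329.42424242 303.        ] [284.02811245 334.00478469 344.        ] [83. 83. 83. 77. 64. 50. 40. 36. 33. 33. 36. 37. 36. 36. 36. 35. 35. 36.
 37. 38. 38. 38. 37. 37. 38. 38. 38. 37. 38. 39. 38. 37. 36. 37. 39. 38.
 37. 37. 38. 38. 36. 35. 36. 36. 35. 34. 34. 34. 39. 49. 64. 76. 81. 83.
 84. 84.]
```

View pics/w3.png

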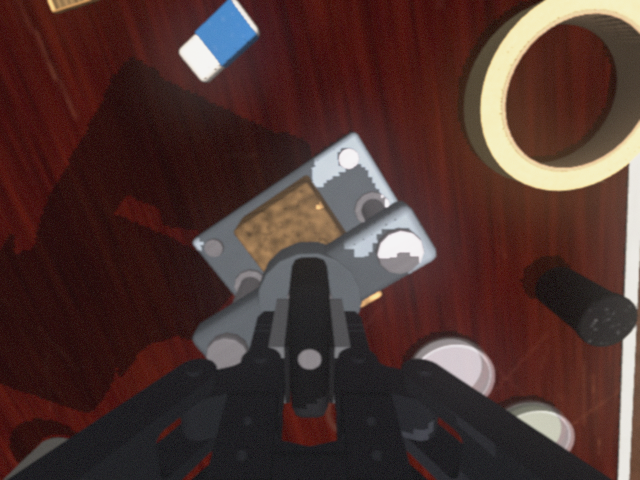

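Taking both edges together, the bar lies at about -5.4°, aligned with the tool. Under either reading of the ramp, wind-up or the screw's own, the knob is about 29–33° past the bite. I shouldn't turn further on a guess, so I'll release, rise and measure the free bar.

Emit:
{"fn": "apply_moves", "kwargs": {"fingers": 0, "plan": [[[0, 0, 0], 0], [[0, 0, 0], 0], [[0, 0, 0], 0], [[0, 0, 0], 0], [[0, 0, 0], 0], [[0, 0, 0], 0], [[0, 0, 0], 0], [[0, 0, 0], 0], [[0, 0, 0], 0], [[0, 0, 0], 0]]}}

```text
clock: 10.45
ee_pos: [506.5, -168.4, 98.3]
tcp_rot: [[-0.097, 0.0, 0.995], [-0.995, -0.0, -0.097], [-0.0, -1.0, 0.0]]
ft_force: [0.8, 0.0, 0.2]
width: 85.7
```

Emit:
{"fn": "apply_moves", "kwargs": {"plan": [[[0, 0, 5], 0], [[0, 0, 15], 0], [[0, 0, 30], 0], [[0, 0, 40], 0], [[0, 0, 40], 0], [[0, 0, 40], 0], [[0, 0, 30], 0], [[0, 0, 0], 0], [[0, 0, 0], 0]]}}

```text
clock: 11.35
ee_pos: [506.4, -168.3, 299.0]
tcp_rot: [[-0.097, 0.001, 0.995], [-0.995, -0.001, -0.097], [0.001, -1.0, 0.001]]
ft_force: [-0.1, 0.4, -0.7]
width: 85.2
```

```bash
python3 s.py; python3 - <<'E'
from plant import manip
import cv2,numpy as np
p=manip.camera_params("wrist");im=manip.snapshot("wrist")[:,:,::-1];cv2.imwrite("pics/w4.png",im);np.savez("w4.npz",**p)
cv2.imwrite("pics/w4c.png",cv2.resize(im[130:260,240:400],None,fx=4.6,fy=4.6,interpolation=cv2.INTER_CUBIC))
from bar import *
barangle("w4",290,335,(192,225),110)
q=dict(np.load("w3.npz"));a,b=plane(q,(227,352),90),plane(q,(401,252),90);print(a,b,np.linalg.norm(a-b),np.degrees(np.arctan2(*(b-a)[1::-1])))
E
```

```text
11.35 [ 506.4 -168.3  299. ] [-0.1  0.4 -0.7] T [ 0.002 -0.001 -0.01 ] yaw -95.54 w 85.247705953046 tau6 1.6536799876121222e-05 1.1370948638483487
w4 33 [-16.29  -2.61 -32.3 ] [297.67266187 313.60869565 192.        ] [299.7295082 315.5347432 224.       ] [230. 230. 229. 220. 193. 158. 136. 132. 130. 117.  94.  76.  69.  70.
  74.  77.  80.  84.  87.  89.  89.  86.  81.  78.  99. 156. 216. 242.
 244. 240. 236. 235. 235. 235. 235. 235. 235. 235. 236. 235. 233. 229.
 230. 235. 240.]
[ 486.26433956 -128.9413431    90.        ] [ 527.48410255 -209.0947834    90.        ] 90.13125347642286 -62.785022632600736
```

View pics/w4c.png

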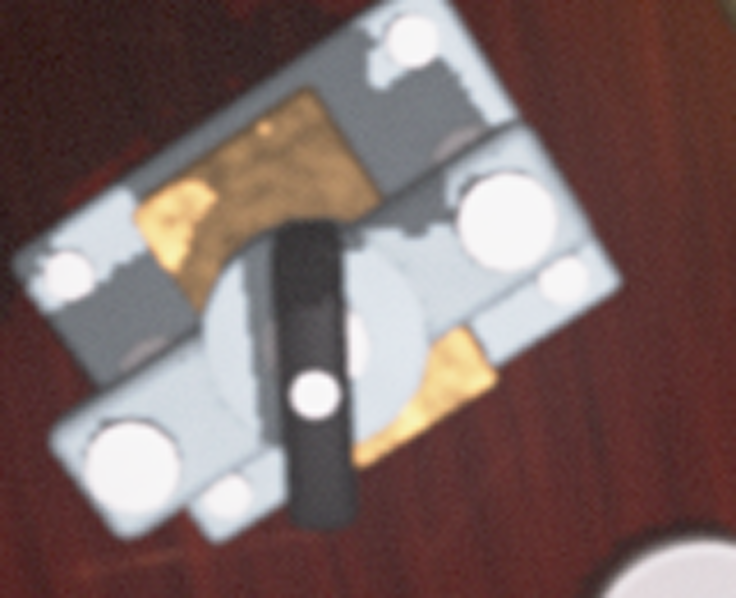

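```bash
python3 - <<'E'
from bar import *
for n,t in (("w1",105),("w4",105)):
    p=dict(np.load(n+".npz"));im=cv2.imread(f"pics/{n}.png").max(2).astype(float)
    if n=="w4": im=np.where(im>0,im,0)
    P=[]
    for y in [*range(196,214),*range(222,232)]:
        r=im[y,290:335];g=np.diff(cv2.GaussianBlur(r[None],(3,1),0)[0])
        k=15 if n=="w1" else (11 if y<205 else 14)
        c=22+0*k
        e=[]
        for s,sg in ((g[5:20],-1),(g[20:36],1)):
            w=np.clip(sg*s,0,None);w[w<.4*w.max()]=0
            i=w.argmax();lo,hi=max(i-2,0),i+3;e.append((w[lo:hi]*np.arange(lo,hi)).sum()/w[lo:hi].sum())
        P.append((290+5.5+e[0],290+20.5+e[1],y))
    P=np.array(P)
    o=[]
    for q in (P[:,0],P[:,1],(P[:,0]+P[:,1])/2):
        W=np.array([plane(p,(u,v),127)[:2] for u,v in zip(q,P[:,2])]);v=cv2.fitLine(W.astype(np.float32),cv2.DIST_HUBER,0,.01,.01).ravel();o.append(np.degrees(np.arctan(v[1]/v[0])))
    print(n,np.round(o,2));print(P[::4].round(1).tolist())
p=dict(np.load("w4.npz"));f=lambda x,y,z:plane(p,(240+x/4.6-.4,130+y/4.6-.4),z)
for A,B in (((274,240),(290,510)),((341,240),(354,510)),((307.5,240),(322,510)),((131,467),(506,221))):
    z=90 if A[0]<200 else 127
    d=f(*B,z)-f(*A,z);print(np.degrees(np.arctan(d[1]/d[0])).round(2),np.linalg.norm(d).round(1))
print("dot",f(315,395,127))
E
```

```text
w1 [52.46 51.83 52.27]
[[303.6, 319.4, 196.0], [303.5, 319.4, 200.0], [304.4, 319.0, 204.0], [304.4, 319.3, 208.0], [304.5, 319.3, 212.0], [304.5, 319.5, 224.0], [304.5, 319.4, 228.0]]
w4 [-3.22 -1.82 -3.66]
[[298.6, 315.0, 196.0], [299.5, 314.6, 200.0], [299.5, 314.7, 204.0], [299.6, 315.3, 208.0], [295.9, 315.6, 212.0], [296.4, 316.4, 224.0], [301.4, 316.4, 228.0]]
-2.62 50.8
-2.57 50.8
-2.6 50.8
-61.75 91.7
dot [ 505.17044738 -168.68745623  127.        ]
```

The free bar now lies at -2.6° against a target of -2.2°, and it is about 30° past the bite (29.9–30.5° ±1°). The gripper is open, 170 mm above it and touching nothing, so I'm handing in.

```bash
python3 -c "
from plant import manip
print(manip.job_done())"
```

```text
the job is handed in; nothing more can be done
None
```

I tightened the knob of the cork clamp to about 30° past the bite, let go, and handed the job in at about 11.4 s of the 38 s allowed. I never went near the empty clamp.

- **Bite:** after about 25° of clockwise turning the torque rose by about 0.25 N m, as the task described. The rise was spread over about 3.6° of tool turn. Turning the tool back 1° lowered the torque only slightly, so I took the spread as wind-up in the grip and allowed for it.
- **Final angle:** with the knob released, the camera put the bar 54.8–55.4° from where it started. That is 29.9–30.5° past the bite, give or take about 1°.
- **Clearance:** the gripper was open and about 170 mm above the knob at the end, with wrist forces near zero.

Two checks disagreed:
- **Bar angle while gripped:** the picture showed the bar aligned with the tool (about -5.4°), not lagging by the wind-up. The released bar measured -2.6°, which fits the wind-up reading. The gripped picture was blurred by dark pads beside the bar, so I trusted the released one.
- **Automatic edge fit on the last picture:** shadows upset this fit, which gave -1.8° to -3.7°. The -2.6° comes from edge points I read off the enlarged picture.

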